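# Hook the dropped holder frame out from behind the splash guard

### The arm

A 6-joint arm with a two-finger parallel gripper is mounted at the origin on the work surface. World frame = base frame: x ahead of the robot, y to its left, z up, the work surface at z = 0. Lengths are in mm, angles in rad, forces in N, time in s.
With the tool pointing down it reaches from about 300 to 775 mm from the base axis. Payload 14.6 kg.
Tool frame: the origin (TCP) lies on the front face of the gripper's body, between the roots of the fingers; the fingertips stand 97 mm ahead of it and the grasp point (between the pads) lies 78 mm ahead of it; z points along the fingers, y is the direction in which the jaws open and shut (so a half turn about z gives the same grasp; the last joint's range is limited). The gripper opens to 94 mm and grips with 3 to 60 N. Pads are 16 mm wide; open, the fingers measure 119 mm over their backs; the gripper's body (75 mm by 177 mm) begins 78 mm behind the grasp point.
Start: joints at [-1.413, 0.3, 1.521, -0, 1.321, -0.067], TCP at [122.595, -536.153, 302.646] pointing down, gripper open.
Joint ranges: [-3.03, 3.03], [-0.79, 2.21], [0.23, 2.52], [-1.04, 4.18], [0, 3.07], [-2.55, 2.55]. Speed limits (rad/s): [2.22, 2.22, 2.57, 3.14, 3.14, 3.14].

### API

Orientations are given as [roll, pitch, yaw] about the fixed x, y, z axes, in that order (R = Rz(yaw) Ry(pitch) Rx(roll)).
In Python, from cell import manip, eyes, finder gives the robot as it stands.
- The arm moves only by the tool drive_tool, never from a script. Its argument "rows" is a list of rows, each an object with "offset": the shift along the tool's x, y, z in mm, a list of three; "spin": the turn about the tool's z in degrees; "jaw": the finger opening in mm, from 0 to 94. In form: [{"offset": [dx, dy, dz], "spin": spin, "jaw": jaw}, ...]. A call has 1 to 20 rows; each row shifts and turns the commanded pose from where the row before left it, along the tool's axes as they then stand; what a row does not reach is not made up. A row lasts 1/10 s, in which the tool goes at most 50 mm and 8.59 degrees, less where a joint would pass 70% of its speed; a pose out of reach is approached as far as the arm can. A call is refused whole if a number of a shift passes 50 or a number of a turn 8.59, either way. A call with a gripper value outside its range is refused whole. The fingers move at their own pace and stop on an object; "force" is the grip in N (left out, the last holds). Time passes only in rows, so rows that do not move let the fingers close. It gives the time, the measured TCP pose, the force and the opening at its end, in the units of the state.
- manip.read_state(): the state, without advancing time (a new reading comes with each control period).
- eyes.camera(name): name is "scene" or "top" or "wrist"; returns a dict with "color" (400x640x3 uint8, blue, green, red), "depth" (400x640 float32, mm along the optical axis (not along the pixel's ray), 0 where there is no reading), "vfov" (degrees; the focal length in pixels is half the picture's height over the tangent of half this angle, whatever the lens; pixels are square), "cx", "cy" (the principal point, pixels), "rvec" (rotation vector, rad) and "tvec" (3), from world to camera coordinates, as OpenCV has them. Camera axes: x right, y down, z forward; pixel columns grow to the right and rows downward; lengths in mm; the calibration is good to about 2 mm. A picture is of the moment at which its call begins.
- manip.sign_off(): hands the job in, once; it reports no verdict.
Trained networks look in the newest picture that a camera, given by its name, has taken for a name from the list of things; names that differ only in an ending like _2 or _b are one class to them, and where a whole thing is asked for, a point or a joint stands for the part that bears it (a point fixed in the world has none). Each returns a list of dicts, best first, with "p" (0 to 1); they miss things now and then, are a little off and sometimes report something else, mostly with a low value. They report only what shows in the picture. A call takes as long as a camera call. They do not tell look-alikes from the thing itself.
- finder.find_in(camera, target): "uv" ([column, row] in pixels, amid what is visible of it).
The state is a dict: "clock": time; "joints": joint angles; "qd": joint speeds; "effort": joint torques, N m; "eef_pos": TCP position; "eef_rot": TCP orientation; "wrist_force": force on the tool from outside, world axes, zero at the start; "moment": the same for the moment, N m; "finger_gap": finger opening in mm.
Only numpy, scipy, OpenCV 4.12 (cv2) and the standard library are available. Lean on these libraries where they do the work, as an engineer would, in place of code of your own. Each camera call takes 0.05 s, during which the arm holds its last target. There are 200 camera calls.

### The job

The microscope's black plate-holder frame has been dropped and lies under the clear splash guard. Take the hooked rod from its rest, reach under the guard's leaning window with it (the fingers must not touch the frame while it is under the guard) and draw the frame right out into the open on the operator's side. Put the hook back on its rest, and set the frame down gently, flat in the steel wash tray; drop nothing and leave the jar, bottle and blue box where they stand.

Things in the scene. Friction and masses are not known exactly. Their poses are not given: they have to be found in the camera images.
- guard: Fixed clear splash guard, 360 mm long (x), standing on the bench. Origin on the bench below the middle of its window's lower edge; +y points out to the open side, -y in under the guard. A clear roof 188 mm up runs from y = 69 back to a wall at y = -231 mm. A clear wall closes the end x = -180; 14 mm posts stand at x = +-180, y = -16 and -231.
- guard_edge (a point): Middle of the window's lower edge (a 10 mm bar), 90 mm above the bench, axes as the guard's. From it the window rises leaning outward 35 degrees from vertical, to y = 69, z = 188 mm above the bench, so it overhangs the open side. The rod goes in through the slot below this edge, clear 85 mm high.
- frame_center (a point): Centre (half-way up) of the dropped black metal frame: 110 (x) by 84 (y) by 12 mm high, bars 12 mm wide round an opening of 86 by 60 mm; loose, about 130 g. Lies flat, z up, any yaw, first 90 to 115 mm inside the window's edge. Mid-points of the long bars at y = +-36 mm, of the short at x = +-49 mm; pinch a bar across its 12 mm, one finger in the opening.
- hook_grip (a point): Middle of the loose hook's straight black handle, 64 long (x), 16 wide (y), 20 mm high (z). x points along the rod from handle to foot; z up as it rests. A 10 mm steel rod runs on from the handle and at x = 165 mm bends square down into a foot 10 mm thick, ending 40 mm below the rod's axis. 140 g, centre of mass about 85 mm ahead of this point.
- hook_tip (a point): Lower end of the hook's foot, 165 mm ahead (x) and 40 mm below (z) of hook_grip, same axes.
- rest_grip (a point): On the fixed white rest: where the middle of the handle lies when the hook rests, 57 mm above the bench; x is the way the rod lies, handle to foot. Two saddles with open V notches at x = 55 and 135 mm, their lips 16 mm above the rod's axis and 26 mm to each side. The handle overhangs freely, the foot hangs down; the hook lifts straight up and goes back from above.
- tray: Fixed steel wash tray, 220 mm (x) by 190 mm (y) outside, 25 mm high, walls 4 mm, floor about 4 mm thick. Origin at the middle of its underside, on the bench.
- jar: Loose small amber jar, 44 mm across, 60 mm high, at the back under the guard; leave alone. Origin at the middle of its underside.
- bottle: Loose bottle, 66 mm across, 150 mm high, at the far side; leave alone. Origin at the middle of its underside.
- tipbox: Loose blue pipette-tip box, 85 by 120 by 55 mm, at the far side; leave alone. Origin at the middle of its underside.
There are look-alikes about, which are no part of the job. Leave any green or yellow look-alike of the part that bears rest_grip alone.

How it is judged:
By the outcome, as a careful person would: the job done as asked, in the order asked, and still so for the second after the job is handed in, with the robot touching nothing.
It also fails if it takes over 61 s, if anything falls off the work surface, if the arm or the gripper's body presses on something with over 40 N, if the wrist force passes 120 N, or if a joint passes its speed limit or range.

## Working session

There is one attempt and no reset: what is moved stays moved. The work goes in short steps, Python scripts to look and compute and a tool call to move; the robot and the scene stay as the last step left them, time stands still between calls to the robot, and variables do not carry over. Pictures are saved under pics/ and viewed, about 8 in all and at most 12, crops included, and the job is handed in when it is done.

Besides the shell and the picture viewer there is one more tool, called after "Call:" as a command line: name --argument value ..., lists and objects as JSON in quotes. drive_tool: Moves the arm, as the interface text tells. Its arguments: {"type":"object","properties":{"rows":{"type":"array","items":{"type":"object","properties":{"offset":{"type":"array","items":{"type":"number"}},"spin":{"type":"number"},"jaw":{"type":"number"}}}},"force":{"type":"number"}},"required":["rows"]}

```bash
ls; mkdir -p pics; cat > h.py <<'E'
import numpy as np, cv2, json
from cell import manip, eyes, finder
from scipy.spatial.transform import Rotation as Ro
def cam(n):
    c=eyes.camera(n); c['f']=200/np.tan(np.radians(c['vfov'])/2)
    c['R']=Ro.from_rotvec(np.array(c['rvec']).ravel()).as_matrix(); c['t']=np.array(c['tvec']).ravel(); return c
def onz(c,uv,z):
    d=c['R'].T@np.array([(uv[0]-c['cx'])/c['f'],(uv[1]-c['cy'])/c['f'],1]); o=-c['R'].T@c['t']
    return o+d*(z-o[2])/d[2]
def bydepth(c,uv):
    u,v=int(round(uv[0])),int(round(uv[1])); z=c['depth'][v,u]
    return c['R'].T@(z*np.array([(u-c['cx'])/c['f'],(v-c['cy'])/c['f'],1])-c['t'])
def proj(c,p):
    q=c['R']@np.array(p)+c['t']; return q[:2]/q[2]*c['f']+[c['cx'],c['cy']]
def cloud(c):
    v,u=np.mgrid[:400,:640]; z=c['depth']; P=np.stack([(u-c['cx'])/c['f']*z,(v-c['cy'])/c['f']*z,z],-1)
    W=(P-c['t'])@c['R']; W[z==0]=np.nan; return W
E
python3 - <<'E'
from h import *
for n in ['scene','top']:
    c=cam(n); cv2.imwrite(f'pics/{n}0.png',c['color']); print(n,c['vfov'],c['cx'],c['cy'],(-c['R'].T@c['t']).round())
    for t in ['guard','guard_edge','frame_center','hook_grip','hook_tip','rest_grip','tray','jar','bottle','tipbox']:
        for r in finder.find_in(n,t)[:4]: print(t,np.round(r['uv']),round(r['p'],2),bydepth(c,r['uv']).round())
print(manip.read_state())
E
```

```text
pics
scene 48.70237325779683 324.5654807590882 196.02876787111643 [1046. 1123. 1204.]
guard [269. 137.] 0.72 [ 579. -106.  191.]
guard [368. 208.] 0.45 [388. 278.  59.]
guard_edge [270. 137.] 0.66 [ 574. -109.  187.]
hook_grip [369. 211.] 0.63 [392. 291.  58.]
hook_tip [370. 212.] 0.53 [394. 299.  61.]
rest_grip [422. 224.] 0.8 [238. 404.  11.]
rest_grip [362. 210.] 0.68 [382. 236.   6.]
rest_grip [426. 279.] 0.56 [369. 589.   3.]
tray [342. 262.] 0.91 [567. 397.   4.]
bottle [251. 230.] 0.6 [793. 191.  93.]
bottle [234. 212.] 0.38 [803.  51.  53.]
tipbox [235. 209.] 0.76 [794.  39.  53.]
top 46.330374830837606 331.86267063488344 197.47364881639683 [ 439.  185. 1515.]
guard [446. 177.] 0.86 [ 569. -147.  196.]
guard_edge [446. 178.] 0.91 [ 566. -146.  200.]
hook_grip [302. 242.] 0.51 [390. 273.  62.]
hook_tip [289. 242.] 0.76 [391. 312.  71.]
rest_grip [311. 242.] 0.8 [389. 245.  67.]
rest_grip [265. 290.] 0.59 [237. 397.   4.]
rest_grip [200. 249.] 0.59 [372. 605.   3.]
tray [267. 186.] 0.64 [571. 386.   6.]
bottle [338. 120.] 0.95 [759. 154. 108.]
tipbox [378. 118.] 0.93 [775.  26.  53.]
{'clock': 1.1, 'joints': array([-1.41260106e+00,  2.99910337e-01,  1.52098560e+00, -8.23034442e-06,
        1.32067492e+00, -6.65777980e-02]), 'qd': array([ 1.93149368e-03,  5.53066653e-04, -9.86215606e-05,  3.34297718e-04,
       -1.48125896e-03,  6.75037527e-04]), 'effort': array([ 1.78397011e-03, -5.31673050e+01, -3.52909398e+01,  7.09930295e-02,
        2.13263364e-02, -4.34906792e-05]), 'eef_pos': array([ 122.59462686, -536.16348955,  302.64600634]), 'eef_rot': array([3.14157143e+00, 9.40682325e-06, 2.24775104e-01]), 'wrist_force': array([-0.01984764,  0.16795485,  1.4479034 ]), 'moment': array([0.02700542, 0.02456389, 0.05377589]), 'finger_gap': 93.94275962870823}
```

View pics/scene0.png

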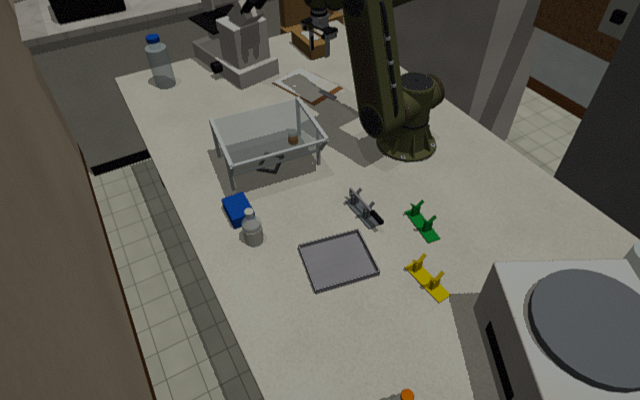

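View pics/top0.png

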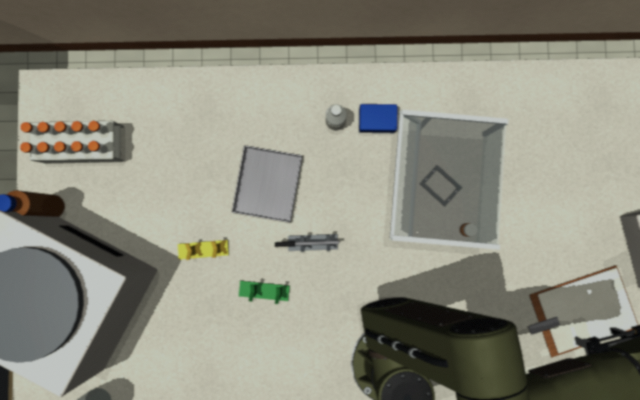

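The hook lies on the grey/white rest at top px (310,242). Its look-alikes are green (265,290) and yellow (203,249), both excluded by colour and with no hook on them. The frame is at top px (440,185) under the guard, whose open side faces left in the picture (world +y). I'll confirm with one crop and measure.

```bash
python3 - <<'E'
from h import *
c=cam('top'); I=c['color']
a=cv2.resize(I[100:255,380:515],None,fx=3.7,fy=3.7,interpolation=cv2.INTER_CUBIC)
b=cv2.resize(I[222:262,268:350],None,fx=3.6,fy=3.6,interpolation=cv2.INTER_CUBIC)
o=np.zeros((600,800,3),np.uint8); o[:a.shape[0],:a.shape[1]]=a; o[:b.shape[0],502:502+b.shape[1]]=b
g=cv2.resize(I[270:310,228:300],None,fx=3.6,fy=3.6); o[200:200+g.shape[0],502:502+g.shape[1]]=g
cv2.imwrite('pics/crop1.png',o)
for nm in ['top','scene']:
    if nm=='scene': c=cam(nm)
    W=cloud(c).reshape(-1,3)
    m=(abs(W[:,0]-390)<60)&(abs(W[:,1]-250)<150)&(W[:,2]>20)
    P=W[m]; print(nm,len(P))
    for y in range(140,360,10):
        q=P[abs(P[:,1]-y)<5]
        if len(q): print(y,len(q),'zmax',np.percentile(q[:,2],90).round(),'x of top',q[q[:,2]>np.percentile(q[:,2],60)][:,0].mean().round(),'x rng',q[:,0].min().round(),q[:,0].max().round())
E
```

```text
top 369
160 7 zmax 66.0 x of top 390.0 x rng 384.0 393.0
170 9 zmax 65.0 x of top 388.0 x rng 384.0 391.0
180 9 zmax 64.0 x of top 388.0 x rng 385.0 391.0
190 40 zmax 74.0 x of top 390.0 x rng 364.0 413.0
200 37 zmax 73.0 x of top 386.0 x rng 364.0 413.0
210 10 zmax 65.0 x of top 388.0 x rng 382.0 392.0
220 12 zmax 65.0 x of top 386.0 x rng 382.0 392.0
230 12 zmax 67.0 x of top 387.0 x rng 382.0 392.0
240 10 zmax 66.0 x of top 388.0 x rng 383.0 389.0
250 10 zmax 68.0 x of top 386.0 x rng 383.0 389.0
260 9 zmax 68.0 x of top 385.0 x rng 383.0 389.0
270 45 zmax 73.0 x of top 389.0 x rng 363.0 411.0
280 37 zmax 72.0 x of top 388.0 x rng 363.0 412.0
290 10 zmax 64.0 x of top 387.0 x rng 384.0 390.0
300 17 zmax 73.0 x of top 386.0 x rng 378.0 394.0
310 18 zmax 71.0 x of top 382.0 x rng 378.0 394.0
320 21 zmax 72.0 x of top 385.0 x rng 378.0 394.0
330 16 zmax 73.0 x of top 385.0 x rng 379.0 391.0
340 15 zmax 71.0 x of top 385.0 x rng 379.0 391.0
350 17 zmax 75.0 x of top 386.0 x rng 379.0 392.0
scene 359
160 6 zmax 59.0 x of top 392.0 x rng 391.0 393.0
170 12 zmax 63.0 x of top 390.0 x rng
[... 204 characters left out ...]
 393.0
220 6 zmax 64.0 x of top 390.0 x rng 384.0 394.0
230 8 zmax 61.0 x of top 390.0 x rng 384.0 392.0
240 6 zmax 63.0 x of top 391.0 x rng 382.0 392.0
250 7 zmax 62.0 x of top 389.0 x rng 384.0 392.0
260 5 zmax 60.0 x of top 385.0 x rng 383.0 392.0
270 37 zmax 68.0 x of top 382.0 x rng 362.0 411.0
280 60 zmax 67.0 x of top 386.0 x rng 364.0 409.0
290 4 zmax 59.0 x of top 385.0 x rng 384.0 392.0
300 11 zmax 64.0 x of top 388.0 x rng 379.0 394.0
310 15 zmax 68.0 x of top 389.0 x rng 381.0 395.0
320 18 zmax 68.0 x of top 388.0 x rng 378.0 395.0
330 16 zmax 67.0 x of top 386.0 x rng 381.0 396.0
340 13 zmax 67.0 x of top 385.0 x rng 381.0 395.0
350 17 zmax 67.0 x of top 388.0 x rng 377.0 394.0
```

View pics/crop1.png

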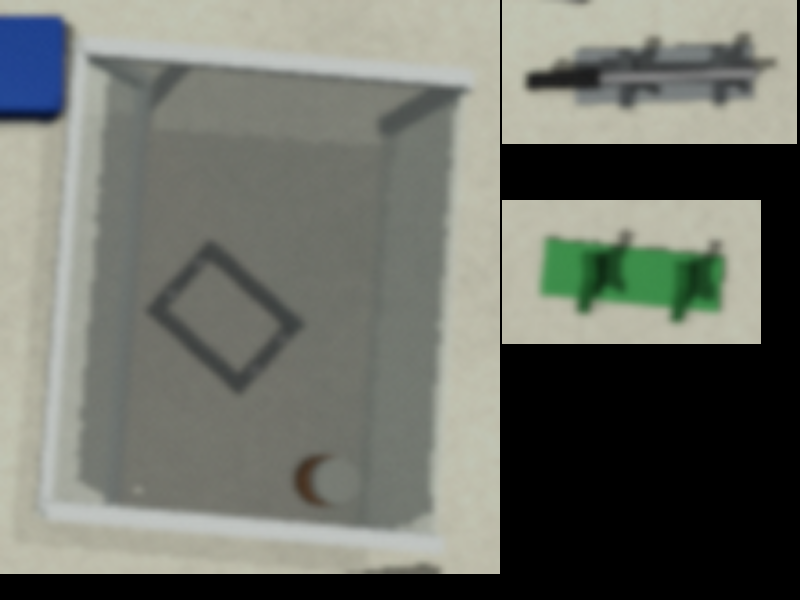

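```bash
python3 - <<'E'
from h import *
c=cam('top')
px=lambda u,v:(u/3.7+380,v/3.7+100)
R=[onz(c,px(*p),188)[:2] for p in [(80,45),(45,512),(468,78),(440,545)]]
F=[onz(c,px(*p),12)[:2] for p in [(212,242),(302,322),(240,392),(150,308)]]
print('roof corners',np.round(R)); print('side lens',[np.linalg.norm(R[a]-R[b]).round() for a,b in [(0,1),(2,3),(0,2),(1,3)]])
# fit guard: roof pts model
M=np.array([(180,69),(-180,69),(180,-231),(-180,-231)],float); R=np.array(R)
def fit(M,R):
    a=M-M.mean(0); b=R-R.mean(0); th=np.arctan2((a[:,0]*b[:,1]-a[:,1]*b[:,0]).sum(),(a*b).sum())
    Q=np.array([[np.cos(th),-np.sin(th)],[np.sin(th),np.cos(th)]]); t=R.mean(0)-Q@M.mean(0); return th,Q,t,np.abs(R-(M@Q.T+t)).max()
th,Q,t,e=fit(M,R); print('guard yaw deg',np.degrees(th),'origin',t,'res',e)
F=np.array(F); print('frame corners world',F.round(),'sides',[np.linalg.norm(F[i]-F[(i+1)%4]).round() for i in range(4)])
print('frame guard coords',((F-t)@Q).round(),'centre',((F.mean(0)-t)@Q).round(), F.mean(0))
# check with scene camera: guard edge & frame & tray
W=cloud(c); hsv=c['color']
m=(abs(W[...,0]-570)<150)&(abs(W[...,1]-390)<150)&(W[...,2]>15)&(W[...,2]<40)&~((W[...,1]<365)&(W[...,0]<440))
P=W[m][:,:2].astype(np.float32); r=cv2.minAreaRect(P); print('tray',r,cv2.boxPoints(r).round())
j=onz(c,px(335,480),60); print('jar',j, (j[:2]-t)@Q)
s=cam('scene'); J=s['color'].copy()
G=lambda x,y,z:np.r_[Q@[x,y]+t,z]
L=[[G(-180,0,90),G(180,0,90)],[G(-180,69,188),G(180,69,188)],[G(-180,-231,188),G(180,-231,188)],[G(-180,-16,0),G(-180,-16,188)],[G(180,-16,0),G(180,-16,188)]]
L+=[[np.r_[F[i],12],np.r_[F[(i+1)%4],12]] for i in range(4)]
L+=[[np.array([386.5,331,57]),np.array([389.5,166,57])]]
J=cv2.resize(J,None,fx=3,fy=3,interpolation=cv2.INTER_CUBIC)
for a,b in L: cv2.line(J,*[tuple(int(k) for k in proj(s,q)*3+1) for q in (a,b)],(0,0,255),1)
cv2.imwrite('pics/s1.png',J[270:870,560:1360])
E
```

```text
roof corners [[ 760.  -28.]
 [ 399.   10.]
 [ 728. -329.]
 [ 367. -292.]]
side lens [np.float64(363.0), np.float64(363.0), np.float64(303.0), np.float64(303.0)]
guard yaw deg -5.948636698306849 origin [571.9198593  -78.92303873] res 1.879538043478874
frame corners world [[ 626. -166.]
 [ 554. -242.]
 [ 494. -186.]
 [ 569. -110.]] sides [np.float64(105.0), np.float64(82.0), np.float64(107.0), np.float64(80.0)]
frame guard coords [[  63.  -81.]
 [  -1. -165.]
 [ -66. -115.]
 [   0.  -31.]] centre [ -1. -98.] [ 560.6892805  -176.23664679]
tray ((578.0079345703125, 387.5046081542969), (192.02719116210938, 220.59877014160156), 78.89299774169922) [[451. 315.]
 [668. 272.]
 [705. 460.]
 [488. 503.]]
jar [ 416.62384899 -251.54094444   60.        ] [-136.57019247 -187.782786  ]
```

View pics/s1.png

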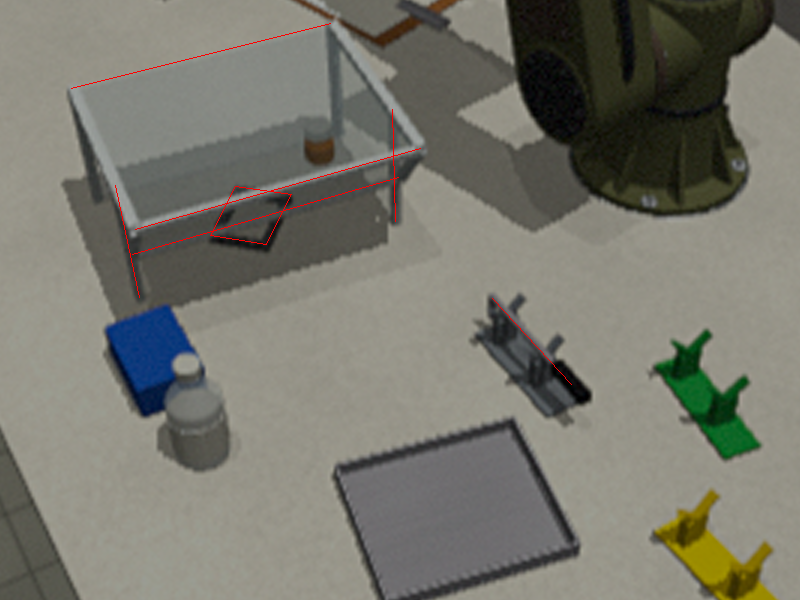

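The pictures agree: the guard, frame and hook overlays match to within about 5 mm. The rest bearing the hook (scene crop px (530,350)) is grey/white, so it is the right one. Moving over the hook now.

Call:
drive_tool --rows '[{"offset":[31,-28,-8]},{"offset":[31,-28,-8]},{"offset":[31,-28,-8]},{"offset":[31,-28,-8]},{"offset":[31,-28,-8]},{"offset":[31,-28,-8]},{"offset":[31,-28,-8]},{"offset":[31,-28,-8]},{"offset":[31,-28,-8]},{"offset":[31,-28,-8]},{"offset":[10,-38,0]},{"offset":[10,-38,0]},{"offset":[10,-38,0]},{"offset":[10,-38,0]},{"offset":[10,-38,0]},{"offset":[10,-38,0]},{"offset":[10,-38,0]},{"offset":[10,-38,0]},{"offset":[10,-38,0]},{"offset":[10,-38,0]}]'

```text
validation failed for argument at $.ro...
```

Call:
drive_tool --rows '[{"offset":[10,-38,0]},{"offset":[10,-38,0]},{"offset":[10,-38,0]},{"offset":[10,-38,0]},{"offset":[0,0,14],"spin":-7.8,"jaw":60},{"offset":[0,0,14],"spin":-7.8},{"offset":[0,0,14],"spin":-7.8},{"offset":[0,0,14],"spin":-7.8},{"offset":[0,0,14],"spin":-7.8},{"offset":[0,0,14],"spin":-7.8},{"offset":[0,0,14],"spin":-7.8},{"offset":[0,0,14],"spin":-7.8},{"offset":[0,0,14],"spin":-7.8},{"offset":[0,0,14],"spin":-7.8},{}]'

```text
validation failed for argument at $.ro...
```

Call:
drive_tool --rows '[{"offset":[31,-28,-8],"spin":0,"jaw":94},{"offset":[31,-28,-8],"spin":0,"jaw":94},{"offset":[31,-28,-8],"spin":0,"jaw":94},{"offset":[31,-28,-8],"spin":0,"jaw":94},{"offset":[31,-28,-8],"spin":0,"jaw":94},{"offset":[31,-28,-8],"spin":0,"jaw":94},{"offset":[31,-28,-8],"spin":0,"jaw":94},{"offset":[31,-28,-8],"spin":0,"jaw":94},{"offset":[31,-28,-8],"spin":0,"jaw":94},{"offset":[31,-28,-8],"spin":0,"jaw":94},{"offset":[10,-38,0],"spin":0,"jaw":94},{"offset":[10,-38,0],"spin":0,"jaw":94},{"offset":[10,-38,0],"spin":0,"jaw":94},{"offset":[10,-38,0],"spin":0,"jaw":94},{"offset":[10,-38,0],"spin":0,"jaw":94},{"offset":[10,-38,0],"spin":0,"jaw":94},{"offset":[10,-38,0],"spin":0,"jaw":94},{"offset":[10,-38,0],"spin":0,"jaw":94},{"offset":[10,-38,0],"spin":0,"jaw":94},{"offset":[10,-38,0],"spin":0,"jaw":94}]'

```text
clock: 3.3
eef_pos: [374.8, 200.3, 382.9]
eef_rot: [-3.142, -0.001, 0.225]
wrist_force: [1.3, -0.8, 0.6]
finger_gap: 93.7
```

Call:
drive_tool --rows '[{"offset":[10,-38,0],"spin":0,"jaw":94},{"offset":[10,-38,0],"spin":0,"jaw":94},{"offset":[10,-38,0],"spin":0,"jaw":94},{"offset":[10,-38,0],"spin":0,"jaw":94},{"offset":[0,0,14],"spin":-7.8,"jaw":60},{"offset":[0,0,14],"spin":-7.8,"jaw":60},{"offset":[0,0,14],"spin":-7.8,"jaw":60},{"offset":[0,0,14],"spin":-7.8,"jaw":60},{"offset":[0,0,14],"spin":-7.8,"jaw":60},{"offset":[0,0,14],"spin":-7.8,"jaw":60},{"offset":[0,0,14],"spin":-7.8,"jaw":60},{"offset":[0,0,14],"spin":-7.8,"jaw":60},{"offset":[0,0,14],"spin":-7.8,"jaw":60},{"offset":[0,0,14],"spin":-7.8,"jaw":60},{"offset":[0,0,0],"spin":0,"jaw":60}]'

```text
clock: 4.8
eef_pos: [379.9, 355.4, 241.1]
eef_rot: [-3.139, 0.002, 1.588]
wrist_force: [0.3, 0.6, 0.5]
finger_gap: 60.4
```

```bash
python3 - <<'E'
from h import *
c=cam('wrist'); W=cloud(c)
J=c['color'].copy()
for p in [(386.5,363,67),(386.5,331,67),(386.5,299,67),(389.5,166,57)]:
    u=proj(c,p); cv2.circle(J,tuple(int(k) for k in u),4,(0,0,255),1)
cv2.imwrite('pics/w1.png',J)
P=W.reshape(-1,3); 
for y in range(150,376,15):
    q=P[(abs(P[:,1]-y)<4)&(abs(P[:,0]-388)<30)&(P[:,2]>50)&(P[:,2]<100)]
    if len(q): print(y,len(q),np.nanpercentile(q[:,2],[50,90]).round(1),q[:,0].min().round(1),q[:,0].max().round(1))
q=P[(abs(P[:,0]-388)<6)&(P[:,2]>60)&(P[:,2]<80)]; print('yrange',q[:,1].min(),q[:,1].max())
E
```

```text
180 55 [61.7 62.7] 383.3 392.1
195 459 [62.9 71.5] 362.3 413.5
210 57 [61.9 63. ] 382.8 392.4
225 6 [61.9 62.5] 384.7 390.0
255 2 [58.4 58.8] 382.0 382.0
270 367 [63.4 71.8] 361.2 412.2
285 77 [61.8 63.2] 381.4 390.6
300 109 [67.3 68. ] 378.3 393.8
315 137 [67.2 68.1] 378.0 393.4
330 133 [67.3 68.2] 377.8 393.0
345 149 [67.2 68.3] 377.6 393.5
360 132 [64.6 67.1] 377.4 393.3
yrange 174.98073290813716 359.74285674716134
```

View pics/w1.png

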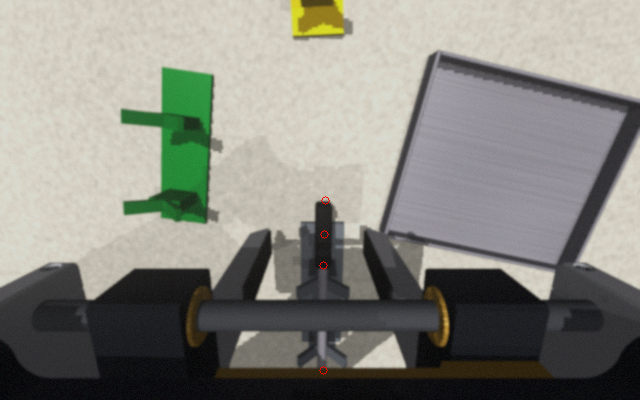

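Call:
drive_tool --rows '[{"offset":[-4.4,5.6,10],"spin":0,"jaw":60},{"offset":[0,0,20],"spin":0,"jaw":50},{"offset":[0,0,20],"spin":0,"jaw":45},{"offset":[0,0,20],"spin":0,"jaw":45},{"offset":[0,0,20],"spin":0,"jaw":45},{"offset":[0,0,10],"spin":0,"jaw":45},{"offset":[0,0,0],"spin":0,"jaw":30},{"offset":[0,0,0],"spin":0,"jaw":10},{"offset":[0,0,0],"spin":0,"jaw":6},{"offset":[0,0,0],"spin":0,"jaw":6},{"offset":[0,0,0],"spin":0,"jaw":6},{"offset":[0,0,0],"spin":0,"jaw":6}]' --force 55

```text
clock: 6.05
eef_pos: [386.0, 351.5, 143.1]
eef_rot: [3.141, -0.0, 1.586]
wrist_force: [-1.5, 0.6, 3.8]
finger_gap: 15.5
```

Call:
drive_tool --rows '[{"offset":[0,0,-5],"spin":0,"jaw":6},{"offset":[0,0,-10],"spin":0,"jaw":6},{"offset":[0,0,-15],"spin":0,"jaw":6},{"offset":[0,0,-15],"spin":0,"jaw":6},{"offset":[0,0,-15],"spin":0,"jaw":6},{"offset":[0,0,-15],"spin":0,"jaw":6},{"offset":[0,0,-10],"spin":0,"jaw":6},{"offset":[0,0,0],"spin":0,"jaw":6}]'

```text
clock: 6.85
eef_pos: [386.2, 351.6, 229.2]
eef_rot: [3.14, -0.002, 1.586]
wrist_force: [0.3, 0.1, -1.8]
finger_gap: 15.6
```

```bash
python3 - <<'E'
from h import *
s=manip.read_state(); print(s['eef_pos'],s['eef_rot'],s['finger_gap'],s['wrist_force'],s['clock'])
p=s['eef_pos'];yaw=s['eef_rot'][2]; a=np.array([np.cos(yaw),np.sin(yaw)])
for n in ['scene','top']:
    c=cam(n);W=cloud(c).reshape(-1,3)
    for d in range(0,185,20):
        o=p[:2]-a*d; q=W[(np.hypot(*(W[:,:2]-o).T)<9)&(W[:,2]>70)&(W[:,2]<170)]
        if len(q): print(n,d,len(q),np.percentile(q[:,2],[20,80,95]).round(1),(q[:,0].min()+q[:,0].max()).round()/2-o[0].round(1))
c=cam('scene'); u=proj(c,[*(p[:2]-a*90),110]).astype(int)
cv2.imwrite('pics/s2.png',cv2.resize(c['color'][u[1]-60:u[1]+60,u[0]-80:u[0]+80],None,fx=5,fy=5,interpolation=cv2.INTER_CUBIC))
E
```

```text
[386.23639364 351.62649535 229.21090445] [ 3.13958565e+00 -1.52024795e-03  1.58614213e+00] 15.566351986757992 [ 0.31955335  0.1216955  -1.83350181] 6.85
scene 0 21 [144.8 157.3 165.8] -2.1999999999999886
scene 40 9 [143.9 151.8 154.2] 1.6000000000000227
scene 140 5 [143.8 148.3 149.8] 3.6000000000000227
scene 160 10 [144.4 147.1 147.7] 3.8000000000000114
scene 180 27 [116.7 144.4 146.8] 1.0
top 40 9 [150.4 154.7 156.3] 1.1000000000000227
top 60 20 [146.2 150.5 151.3] 0.30000000000001137
top 80 18 [144.6 147.7 149.1] -1.0
top 100 23 [143.4 149.  150.6] -0.30000000000001137
top 120 23 [142.9 148.8 150.7] -0.6000000000000227
top 140 18 [144.  149.8 150.9] 0.10000000000002274
top 160 17 [146.3 149.3 150.1] -0.6999999999999886
top 180 20 [143.9 149.3 152.9] 0.0
```

View pics/s2.png

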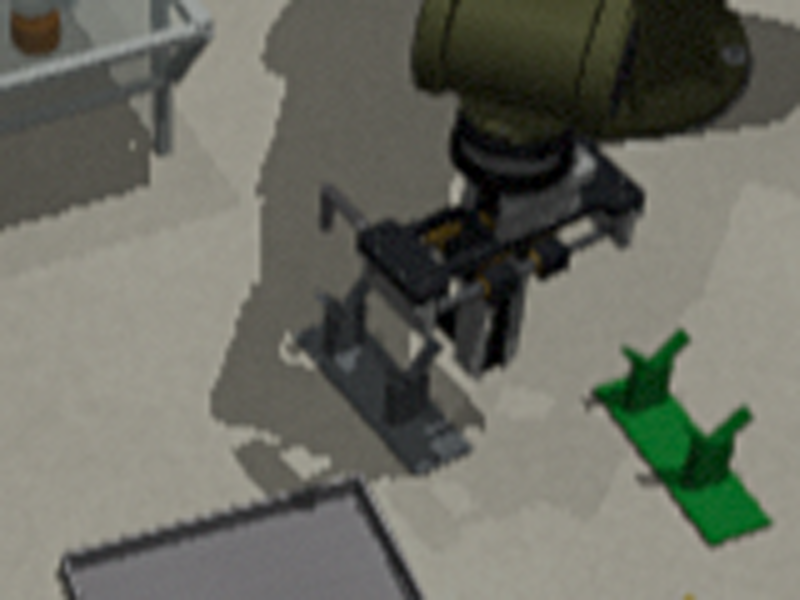

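Call:
drive_tool --rows '[{"offset":[0,0,0],"spin":3.4,"jaw":6},{"offset":[0,0,0],"spin":3.4,"jaw":6},{"offset":[-8,14,0],"spin":0,"jaw":6},{"offset":[-16.6,28.6,0],"spin":0,"jaw":6},{"offset":[-16.6,28.6,0],"spin":0,"jaw":6},{"offset":[-16.6,28.6,0],"spin":0,"jaw":6},{"offset":[-16.6,28.6,0],"spin":0,"jaw":6},{"offset":[-16.6,28.6,0],"spin":0,"jaw":6},{"offset":[-16.6,28.6,0],"spin":0,"jaw":6},{"offset":[-16.6,28.6,0],"spin":0,"jaw":6},{"offset":[-8.9,14.2,0],"spin":0,"jaw":6},{"offset":[0,0,8],"spin":0,"jaw":6},{"offset":[0,0,15],"spin":0,"jaw":6},{"offset":[0,0,15],"spin":0,"jaw":6},{"offset":[0,0,15],"spin":0,"jaw":6},{"offset":[0,0,15],"spin":0,"jaw":6},{"offset":[0,0,10],"spin":0,"jaw":6},{"offset":[0,0,5],"spin":0,"jaw":6},{"offset":[0,0,0],"spin":0,"jaw":6}]'

```text
clock: 8.9
eef_pos: [599.2, 195.5, 144.0]
eef_rot: [-3.141, 0.0, 1.468]
wrist_force: [-0.4, 0.3, -0.0]
finger_gap: 15.5
```

```bash
python3 - <<'E'
from h import *
s=manip.read_state(); print(s['eef_pos'],s['eef_rot'],s['finger_gap'],s['wrist_force'],s['clock'])
p=s['eef_pos'];yaw=s['eef_rot'][2]; a=np.array([np.cos(yaw),np.sin(yaw)])
o0=np.array([572,-79]); Q=np.array([[.9946,.1036],[-.1036,.9946]])
print('hand in guard',(p[:2]-o0)@Q,'foot in guard',(p[:2]-a*186-o0)@Q)
for n in ['top','scene']:
    c=cam(n);W=cloud(c).reshape(-1,3)
    for d in range(60,195,20):
        o=p[:2]-a*d; q=W[(np.hypot(*(W[:,:2]-o).T)<9)&(W[:,2]>30)&(W[:,2]<100)]
        if len(q): print(n,d,len(q),np.percentile(q[:,2],[20,80,95]).round(1),((q[:,0].min()+q[:,0].max())/2-o[0]).round(1))
J=c['color'].copy(); 
cv2.imwrite('pics/s3.png',cv2.resize(J[100:260,190:400],None,fx=3.7,fy=3.7,interpolation=cv2.INTER_CUBIC))
E
```

```text
[599.23912246 195.50963544 143.99396515] [-3.14080248e+00  2.93166698e-04  1.46762529e+00] 15.546435914815936 [-0.38371697  0.2971826  -0.03411691] 8.9
hand in guard [ -1.34716703 275.8492565 ] foot in guard [-1.23237812 89.85281479]
top 60 5 [65.7 68.9 69.2] 1.7
top 80 5 [60.2 67.8 70.3] -0.6
top 100 17 [61.4 66.8 70. ] -1.2
top 120 17 [60.1 64.1 67.6] -0.7
top 140 18 [61.7 66.8 69.2] -1.0
top 160 16 [60.  64.8 65.9] -0.9
top 180 18 [58.7 64.1 67.4] -1.3
scene 140 1 [61.6 61.6 61.6] 2.5
scene 160 10 [58.8 62.7 63.8] 1.5
scene 180 13 [40.9 61.4 62.5] 0.4
```

View pics/s3.png

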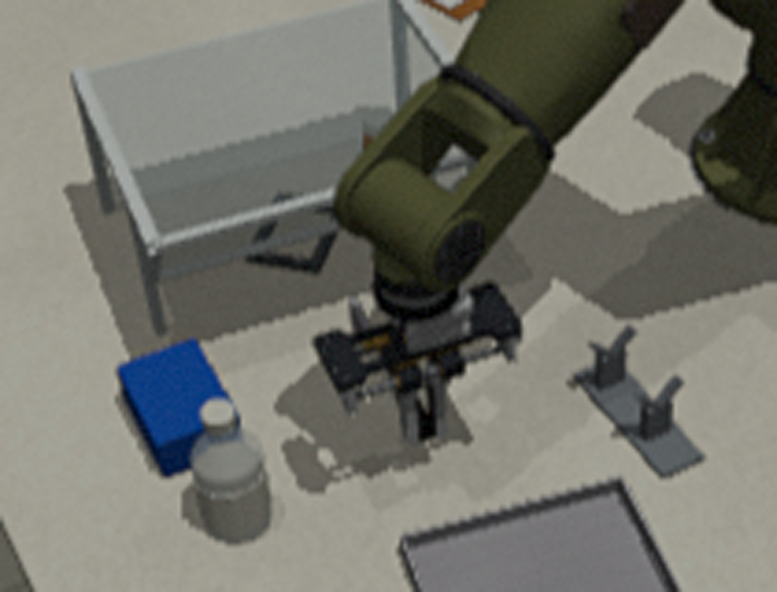

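Call:
drive_tool --rows '[{"offset":[-8,0,-3],"spin":0,"jaw":6},{"offset":[-16,0,0],"spin":0,"jaw":6},{"offset":[-18,0,0],"spin":0,"jaw":6},{"offset":[-18,0,0],"spin":0,"jaw":6},{"offset":[-18,0,0],"spin":0,"jaw":6},{"offset":[-16,0,0],"spin":0,"jaw":6},{"offset":[-10,0,0],"spin":0,"jaw":6},{"offset":[-10,0,0],"spin":0,"jaw":6},{"offset":[-10,0,0],"spin":0,"jaw":6},{"offset":[-10,0,0],"spin":0,"jaw":6},{"offset":[-8,0,0],"spin":0,"jaw":6},{"offset":[-7,0,0],"spin":0,"jaw":6},{"offset":[-5,0,0],"spin":0,"jaw":6},{"offset":[-2,0,0],"spin":0,"jaw":6},{"offset":[0,0,0],"spin":0,"jaw":6}]'

```text
clock: 10.5
eef_pos: [583.3, 40.2, 147.6]
eef_rot: [3.142, -0.0, 1.467]
wrist_force: [0.5, 0.1, -1.3]
finger_gap: 15.4
```

```bash
python3 - <<'E'
from h import *
s=manip.read_state(); print(s['eef_pos'],s['eef_rot'],s['finger_gap'],s['wrist_force'],s['moment'],s['clock'])
p=s['eef_pos'];yaw=s['eef_rot'][2]; a=np.array([np.cos(yaw),np.sin(yaw)])
f=p[:2]-a*186; print('foot',f)
A=cam('top');B=cam('scene')
ims=[]
for c,sz in ((A,(40,40)),(B,(40,40))):
    J=cv2.resize(c['color'],None,fx=8,fy=8,interpolation=cv2.INTER_CUBIC)
    u=proj(c,[*f,p[2]-126]); v=proj(c,[*(f+a*40),p[2]-86]); print(u,v)
    cv2.circle(J,tuple(int(k*8+4) for k in u),4,(0,0,255),-1)
    x,y=int(u[0]*8),int(u[1]*8); ims.append(J[y-250:y+250,x-200:x+200])
cv2.imwrite('pics/in1.png',np.hstack(ims))
E
```

```text
[583.30895688  40.1867363  147.64106523] [ 3.14157478e+00 -3.47886295e-05  1.46733864e+00] 15.421948610124014 [ 0.48217304  0.08410692 -1.34545456] [ 0.12693375 -0.10630789  0.04328535] 10.5
foot [ 564.10013648 -144.81872637]
[431.97551189 184.26187758] [422.00309766 182.07383944]
[272.29106117 164.10510694] [274.77296478 162.60390847]
```

View pics/in1.png

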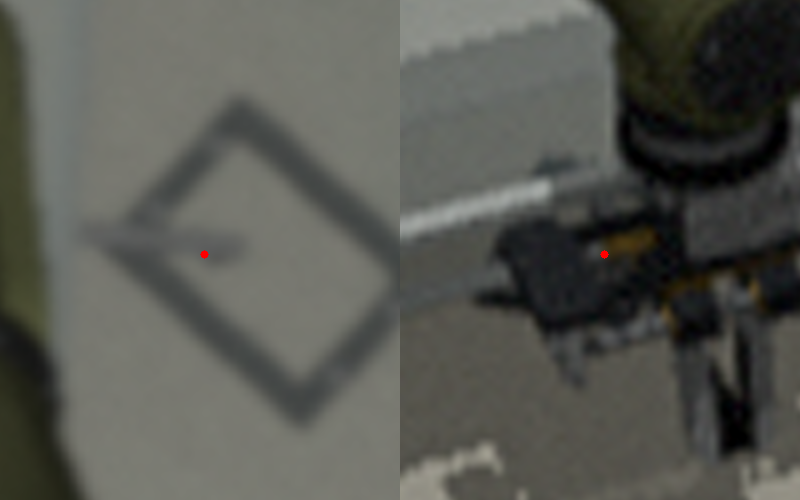

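Call:
drive_tool --rows '[{"offset":[0,0,5],"spin":0,"jaw":6},{"offset":[0,0,6],"spin":0,"jaw":6},{"offset":[0,0,5],"spin":0,"jaw":6},{"offset":[0,0,0],"spin":0,"jaw":6},{"offset":[3,0,0],"spin":0,"jaw":6},{"offset":[4,0,0],"spin":0,"jaw":6},{"offset":[4,0,0],"spin":0,"jaw":6},{"offset":[4,0,0],"spin":0,"jaw":6},{"offset":[5,0,0],"spin":0,"jaw":6},{"offset":[6,0,0],"spin":0,"jaw":6},{"offset":[7,0,0],"spin":0,"jaw":6},{"offset":[8,0,0],"spin":0,"jaw":6},{"offset":[8,0,0],"spin":0,"jaw":6},{"offset":[7,0,0],"spin":0,"jaw":6},{"offset":[4,0,0],"spin":0,"jaw":6},{"offset":[0,0,0],"spin":0,"jaw":6}]'

```text
clock: 12.2
eef_pos: [589.5, 100.6, 131.6]
eef_rot: [3.142, -0.0, 1.468]
wrist_force: [-0.0, -0.4, -1.2]
finger_gap: 15.3
```

```bash
python3 - <<'E'
from h import *
s=manip.read_state(); print(s['eef_pos'],s['eef_rot'],s['finger_gap'],s['wrist_force'],s['moment'],s['clock'])
p=s['eef_pos'];yaw=s['eef_rot'][2]; a=np.array([np.cos(yaw),np.sin(yaw)])
f=p[:2]-a*186; print('foot',f)
c=cam('top')
J=cv2.resize(c['color'],None,fx=7,fy=7,interpolation=cv2.INTER_CUBIC)
u=proj(c,[*f,4]); print(u)
cv2.circle(J,tuple(int(k*7+3) for k in u),3,(0,0,255),-1)
x,y=int(u[0]*7),int(u[1]*7); cv2.imwrite('pics/in2.png',J[y-250:y+250,x-200:x+300])
E
```

```text
[589.49311664 100.59409449 131.62825853] [ 3.14158399e+00 -1.27146193e-04  1.46809373e+00] 15.322667537468005 [-0.01248683 -0.42172436 -1.16670686] [ 0.12680607 -0.0859532  -0.03058247] 12.2
foot [570.42399796 -84.42581987]
[412.14869696 183.18028311]
```

View pics/in2.png

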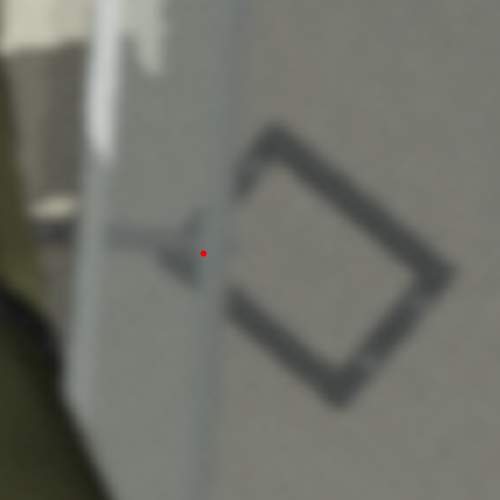

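The frame follows, with the foot in its near corner (px (203,253)). I'll keep drawing.

Call:
drive_tool --rows '[{"offset":[3,0,0],"spin":0,"jaw":6},{"offset":[6,0,0],"spin":0,"jaw":6},{"offset":[9,0,0],"spin":0,"jaw":6},{"offset":[12,0,0],"spin":0,"jaw":6},{"offset":[14,0,0],"spin":0,"jaw":6},{"offset":[14,0,0],"spin":0,"jaw":6},{"offset":[14,0,0],"spin":0,"jaw":6},{"offset":[14,0,0],"spin":0,"jaw":6},{"offset":[14,0,0],"spin":0,"jaw":6},{"offset":[14,0,0],"spin":0,"jaw":6},{"offset":[14,0,0],"spin":0,"jaw":6},{"offset":[14,0,0],"spin":0,"jaw":6},{"offset":[14,0,0],"spin":0,"jaw":6},{"offset":[14,0,0],"spin":0,"jaw":6},{"offset":[14,0,0],"spin":0,"jaw":6},{"offset":[14,0,0],"spin":0,"jaw":6},{"offset":[14,0,0],"spin":0,"jaw":6},{"offset":[12,0,0],"spin":0,"jaw":6},{"offset":[8,0,0],"spin":0,"jaw":6},{"offset":[4,0,0],"spin":0,"jaw":6}]'

```text
clock: 14.25
eef_pos: [613.8, 335.5, 131.5]
eef_rot: [-3.142, 0.0, 1.468]
wrist_force: [-0.4, -0.7, -1.2]
finger_gap: 15.5
```

```bash
python3 - <<'E'
from h import *
s=manip.read_state(); print(s['eef_pos'],s['eef_rot'],s['finger_gap'],s['wrist_force'],s['moment'],s['clock'])
p=s['eef_pos'];yaw=s['eef_rot'][2]; a=np.array([np.cos(yaw),np.sin(yaw)])
f=p[:2]-a*186; print('foot',f)
c=cam('top'); print(proj(c,[*f,4]))
cv2.imwrite('pics/out1.png',cv2.resize(c['color'][120:270,270:470],None,fx=4,fy=4,interpolation=cv2.INTER_CUBIC))
g=c['color'].max(2)
for k in finder.find_in('top','frame_center')[:2]: print(k,onz(c,k['uv'],12))
E
```

```text
[613.78739573 335.51029758 131.51297475] [-3.14150791e+00  6.63755260e-05  1.46794175e+00] 15.532488832672882 [-0.38714797 -0.74014016 -1.20288564] [-0.0726355  -0.11209779 -0.00836636] 14.25
foot [594.69015774 150.4932835 ]
[339.64767627 177.21048983]
{'uv': [351.2, 189.3], 'p': 0.9} [553.95167645 114.28300421  12.        ]
```

View pics/out1.png

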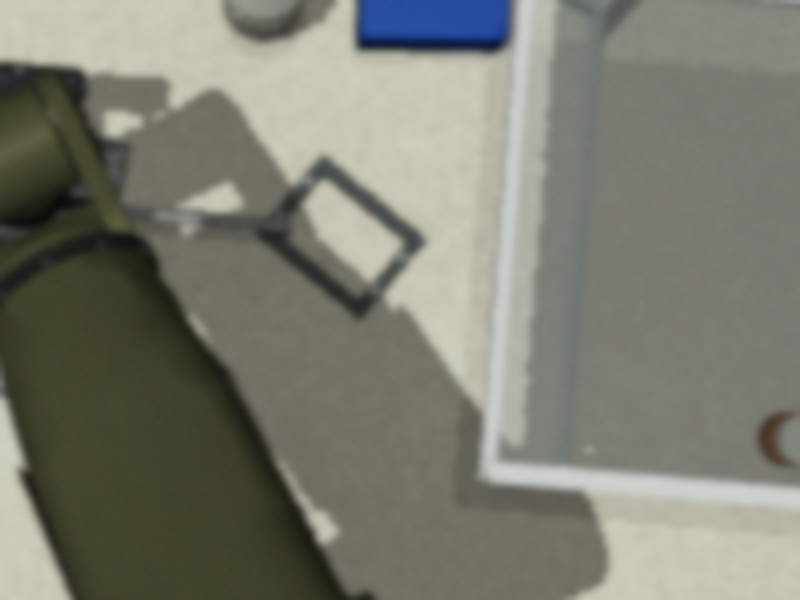

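Call:
drive_tool --rows '[{"offset":[-5,0,0],"spin":0,"jaw":6},{"offset":[0,0,-10],"spin":0,"jaw":6},{"offset":[0,0,-18],"spin":0,"jaw":6},{"offset":[0,0,-20],"spin":0,"jaw":6},{"offset":[0,0,-20],"spin":0,"jaw":6},{"offset":[0,0,-18],"spin":0,"jaw":6},{"offset":[0,0,-12],"spin":0,"jaw":6},{"offset":[0,-15,0],"spin":0,"jaw":6},{"offset":[0,-28,0],"spin":0,"jaw":6},{"offset":[0,-30,0],"spin":0,"jaw":6},{"offset":[0,-30,0],"spin":0,"jaw":6},{"offset":[0,-30,0],"spin":0,"jaw":6},{"offset":[0,-30,0],"spin":0,"jaw":6},{"offset":[-1,-30,0],"spin":0,"jaw":6},{"offset":[-1,-20,0],"spin":0,"jaw":6},{"offset":[0,-15,0],"spin":0,"jaw":6},{"offset":[0,0,0],"spin":-3.4,"jaw":6},{"offset":[0,0,0],"spin":-3.4,"jaw":6},{"offset":[0,0,0],"spin":0,"jaw":6}]'

```text
clock: 16.25
eef_pos: [386.5, 351.2, 229.9]
eef_rot: [3.141, -0.0, 1.587]
wrist_force: [1.0, 0.4, -1.7]
finger_gap: 15.6
```

```bash
python3 - <<'E'
from h import *
s=manip.read_state(); print(s['eef_pos'],s['eef_rot'],s['finger_gap'],s['wrist_force'],s['clock'])
p=s['eef_pos'];yaw=s['eef_rot'][2]; a=np.array([np.cos(yaw),np.sin(yaw)])
c=cam('top');W=cloud(c).reshape(-1,3)
for d in range(60,200,20):
    o=p[:2]-a*d; q=W[(np.hypot(*(W[:,:2]-o).T)<9)&(W[:,2]>110)&(W[:,2]<170)]
    if len(q): print(d,len(q),np.percentile(q[:,2],[20,80]).round(1),((q[:,0].min()+q[:,0].max())/2-o[0]).round(1))
q=W[(abs(W[:,0]-p[0])<15)&(W[:,2]>130)&(W[:,2]<155)&(W[:,1]<p[1]-100)]; print('rod end y rel',q[:,1].min()-p[1])
px=lambda u,v:(u/4+270,v/4+120)
F=np.array([onz(c,px(*t),12)[:2] for t in [(325,158),(424,240),(360,316),(268,232)]])
print(F.round(),F.mean(0),[np.linalg.norm(F[i]-F[(i+1)%4]).round() for i in range(4)],np.degrees(np.arctan2(*(F[0]-F[1]+F[3]-F[2])[::-1])))
E
```

```text
[386.47449159 351.20638695 229.94109415] [ 3.14122231e+00 -2.57891898e-04  1.58681369e+00] 15.645632307690397 [ 1.03637464  0.44013217 -1.70325136] 16.25
60 20 [147.  154.5] 0.2
80 20 [144.9 149.5] 0.3
100 23 [145.9 150.1] -0.2
120 21 [146.1 150.5] -0.9
140 18 [146.3 151.3] -0.2
160 18 [146.6 150.8] -0.9
180 22 [145.3 149.9] -0.3
rod end y rel -191.29081953832332
[[651. 112.]
 [582.  33.]
 [522.  87.]
 [591. 159.]] [586.65372391  97.82602267] [np.float64(104.0), np.float64(80.0), np.float64(100.0), np.float64(76.0)] 47.638437420870716
```

Call:
drive_tool --rows '[{"offset":[0.3,-0.3,10],"spin":0,"jaw":6},{"offset":[0,0,15],"spin":0,"jaw":6},{"offset":[0,0,15],"spin":0,"jaw":6},{"offset":[0,0,15],"spin":0,"jaw":6},{"offset":[0,0,12],"spin":0,"jaw":6},{"offset":[0,0,8],"spin":0,"jaw":6},{"offset":[0,0,5],"spin":0,"jaw":6},{"offset":[0,0,3],"spin":0,"jaw":6},{"offset":[0,0,2],"spin":0,"jaw":6},{"offset":[0,0,1],"spin":0,"jaw":6},{"offset":[0,0,0],"spin":0,"jaw":6}]'

```text
clock: 17.4
eef_pos: [386.1, 351.6, 143.9]
eef_rot: [3.141, -0.0, 1.586]
wrist_force: [0.3, -0.9, 0.1]
finger_gap: 15.4
```

Call:
drive_tool --rows '[{"offset":[0,0,0.7],"spin":0,"jaw":6},{"offset":[0,0,0],"spin":0,"jaw":6},{"offset":[0,0,0],"spin":0,"jaw":20},{"offset":[0,0,0],"spin":0,"jaw":30},{"offset":[0,0,0],"spin":0,"jaw":40},{"offset":[0,0,0],"spin":0,"jaw":50},{"offset":[0,0,0],"spin":0,"jaw":50},{"offset":[0,0,-10],"spin":0,"jaw":50},{"offset":[0,0,-20],"spin":0,"jaw":50},{"offset":[0,0,-30],"spin":0,"jaw":50},{"offset":[0,0,-30],"spin":0,"jaw":50},{"offset":[0,0,-20],"spin":0,"jaw":50},{"offset":[0,0,0],"spin":0,"jaw":50}]'

```text
clock: 18.7
eef_pos: [386.6, 352.0, 256.3]
eef_rot: [3.137, -0.003, 1.586]
wrist_force: [-0.3, 0.1, -0.4]
finger_gap: 50.0
```

```bash
python3 - <<'E'
from h import *
s=manip.read_state(); print(s['eef_pos'],s['eef_rot'],s['finger_gap'],s['wrist_force'],s['clock'])
for n in ['wrist','top']:
  c=cam(n); P=cloud(c).reshape(-1,3)
  for y in range(165,376,15):
    q=P[(abs(P[:,1]-y)<4)&(abs(P[:,0]-388)<30)&(P[:,2]>50)&(P[:,2]<100)]
    if len(q): print(n,y,len(q),np.nanpercentile(q[:,2],[50,90]).round(1),q[:,0].min().round(1),q[:,0].max().round(1))
# frame now from top dark pixels
W=cloud(c); J=c['color']; cv2.imwrite('pics/f1.png',cv2.resize(J[130:215,325:400],None,fx=7,fy=7,interpolation=cv2.INTER_CUBIC))
for k in finder.find_in('top','frame_center')[:2]: print(k,onz(c,k['uv'],12))
v,u=np.mgrid[:400,:640]; G=np.stack([onz(c,(a,b),12)[:2] for a,b in zip(u[140:205,330:385].ravel(),v[140:205,330:385].ravel())])
br=J[140:205,330:385].max(2).ravel(); m=br<85; print(m.sum(),np.percentile(br,[1,5,10,20,50]))
r=cv2.minAreaRect(G[m].astype(np.float32)); print(r,cv2.boxPoints(r).round())
E
```

```text
[386.55254187 352.01305563 256.33169034] [ 3.13735914 -0.00324855  1.58618522] 50.02280193282165 [-0.28082032  0.14503289 -0.35127471] 18.7
wrist 165 44 [62.1 63. ] 384.2 392.3
wrist 180 53 [61.8 62.8] 382.9 392.1
wrist 195 424 [63.  71.4] 362.3 413.5
wrist 210 12 [62.3 62.8] 383.8 390.5
wrist 255 61 [61.7 62.8] 382.2 390.9
wrist 270 340 [63.5 71.9] 360.7 412.1
wrist 285 70 [61.5 62.8] 381.9 391.4
wrist 300 100 [67.3 68.1] 378.9 394.1
wrist 315 122 [67.3 68.1] 378.7 393.8
wrist 330 124 [67.2 68.2] 378.6 393.6
wrist 345 132 [67.1 68.1] 377.5 393.2
wrist 360 107 [64.6 67.2] 377.4 393.2
top 165 9 [61.7 65.2] 384.3 390.7
top 180 9 [60.  69.3] 384.5 391.1
top 195 50 [65.7 73.2] 363.7 413.0
top 210 9 [60.4 66.8] 385.3 391.4
top 225 8 [62.2 64. ] 382.4 391.8
top 240 6 [61.7 66.2] 382.8 389.0
top 255 8 [62.7 64.8] 383.2 389.4
top 270 37 [64.6 70.6] 362.3 411.5
top 285 9 [63.4 66.2] 383.9 390.1
top 300 17 [65.7 73. ] 378.1 393.5
top 315 16 [68.5 73.5] 378.5 393.7
{'uv': [355.2, 172.0], 'p': 0.69} [609.74992603 100.04563964  12.        ]
137 [ 76.   88.  117.4 181.  191. ]
((588.277099609375, 101.53411102294922), (100.79552459716797, 77.64082336425781), 49.260528564453125) [[526.  89.]
 [585.  38.]
 [651. 114.]
 [592. 165.]]
```

View pics/f1.png

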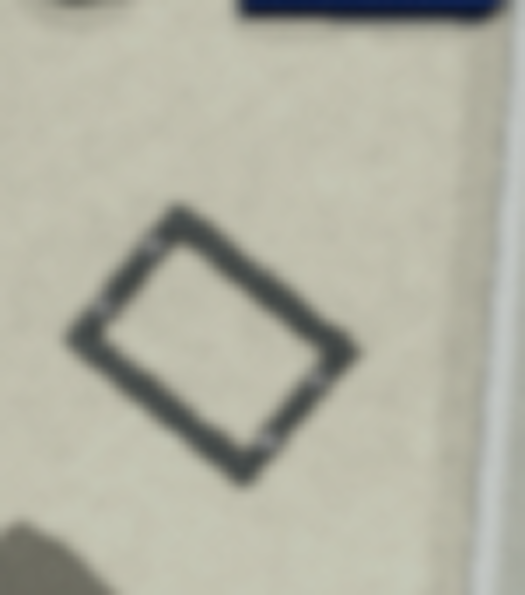

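Call:
drive_tool --rows '[{"offset":[-14.7,10.9,0],"spin":0,"jaw":36},{"offset":[-28.7,21.4,0],"spin":0,"jaw":36},{"offset":[-28.7,21.4,0],"spin":0,"jaw":36},{"offset":[-28.7,21.4,0],"spin":0,"jaw":36},{"offset":[-28.7,21.4,0],"spin":0,"jaw":36},{"offset":[-28.7,21.4,0],"spin":0,"jaw":36},{"offset":[-28.7,21.4,0],"spin":0,"jaw":36},{"offset":[-28.7,21.4,0],"spin":0,"jaw":36},{"offset":[-14,10.4,0],"spin":0,"jaw":36},{"offset":[0,0,15],"spin":6.9,"jaw":36},{"offset":[0,0,17],"spin":7,"jaw":36},{"offset":[0,0,17],"spin":7,"jaw":36},{"offset":[0,0,17],"spin":7,"jaw":36},{"offset":[0,0,15],"spin":7,"jaw":36},{"offset":[0,0,15],"spin":6.7,"jaw":36},{"offset":[0,0,0],"spin":0,"jaw":36}]'

```text
clock: 20.45
eef_pos: [559.4, 124.9, 154.3]
eef_rot: [-3.138, 0.004, 0.859]
wrist_force: [-0.8, -0.3, -0.4]
finger_gap: 36.0
```

```bash
python3 - <<'E'
from h import *
s=manip.read_state(); p=s['eef_pos']; print(p,s['eef_rot'],s['finger_gap'],s['wrist_force'],s['clock'])
c=cam('wrist'); W=cloud(c); J=c['color'].copy()
m=(J.max(2)<90)&(W[...,2]<25)&(W[...,2]>5); P=W[m][:,:2]
y=s['eef_rot'][2]; X=np.array([np.cos(y),np.sin(y)]); Y=np.array([np.sin(y),-np.cos(y)])
L=np.c_[(P-p[:2])@X,(P-p[:2])@Y]; print(len(L),W[m][:,2].mean())
for k in range(-70,71,10):
    q=L[abs(L[:,0]-k)<3]
    if len(q): print(k,len(q),np.sort(q[:,1])[::max(1,len(q)//8)].round())
for q in [[592,165,12],[526,89,12],[585,38,12],[651,114,12],[*p[:2],12]]:
    u=proj(c,q); cv2.circle(J,tuple(int(k) for k in u),5,(0,0,255),2)
cv2.imwrite('pics/w2.png',J)
E
```

```text
[559.42000087 124.88109106 154.33483505] [-3.13847812  0.00357035  0.85861954] 35.966929493855744 [-0.7681976  -0.30797404 -0.40280259] 20.45
18394 12.828872944885331
-70 177 [-199. -172. -168. -165. -161. -158. -154. -151. -146.]
-60 168 [-189. -162. -159. -156. -153. -150. -146. -143.]
-50 511 [-185. -173. -165. -163. -160.   -1.    8.   17.   26.]
-40 502 [-193. -182.   -3.    4.   14.   23.   62.   69.   78.]
-30 382 [-229. -220. -197. -190.   -4.    2.   67.   72.   78.]
-20 468 [-242. -223. -216. -206. -196.   -1.    6.   71.   79.]
-10 538 [-232. -227. -223. -214. -205.   -3.    5.   71.   78.]
0 621 [-220. -215. -210. -201.   -2.    7.   72.  231.  235.]
10 707 [-244. -221. -217. -216.   -2.    7.   74.  224.  228.]
20 620 [-255. -242. -234. -213.    2.   68.   76.  217.  219.]
30 568 [-256. -247. -239.   -3.    5.   71.  207.  209.]
40 449 [-253. -245.   -1.    5.   69.   75.  200.  202.  204.]
50 792 [-241.    6.   25.   35.   44.   63.   73.  193.]
60 169 [182. 183. 184. 185. 185. 186. 186. 187. 188.]
70 177 [174. 175. 176. 176. 177. 178. 178. 179. 181.]
```

View pics/w2.png

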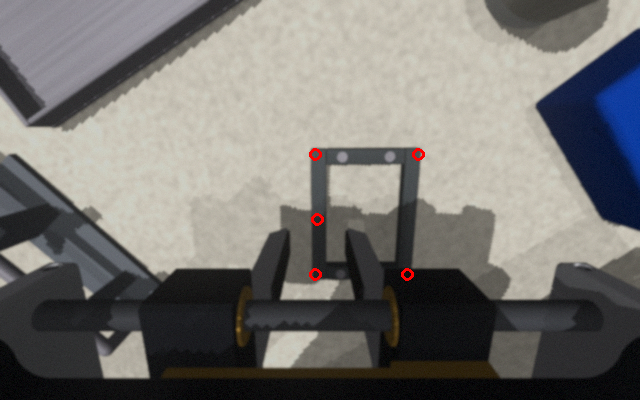

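Aligned: the near long bar runs between the fingers (px 318,215), with its centre 2 mm to tool +y. Descend and pinch.

Call:
drive_tool --rows '[{"offset":[0,2,10],"spin":0,"jaw":36},{"offset":[0,0,14],"spin":0,"jaw":36},{"offset":[0,0,12],"spin":0,"jaw":36},{"offset":[0,0,9],"spin":0,"jaw":36},{"offset":[0,0,6],"spin":0,"jaw":36},{"offset":[0,0,3],"spin":0,"jaw":36},{"offset":[0,0,0],"spin":0,"jaw":24},{"offset":[0,0,0],"spin":0,"jaw":14},{"offset":[0,0,0],"spin":0,"jaw":4},{"offset":[0,0,0],"spin":0,"jaw":4},{"offset":[0,0,0],"spin":0,"jaw":4}]' --force 40

```text
clock: 21.6
eef_pos: [562.3, 123.4, 103.3]
eef_rot: [3.141, -0.0, 0.86]
wrist_force: [-1.7, 0.1, 3.5]
finger_gap: 11.4
```

Call:
drive_tool --rows '[{"offset":[0,0,0],"spin":0,"jaw":20},{"offset":[0,0,0],"spin":0,"jaw":24},{"offset":[0,0,2],"spin":0,"jaw":24},{"offset":[0,0,1.5],"spin":0,"jaw":24},{"offset":[0,0,0],"spin":0,"jaw":14},{"offset":[0,0,0],"spin":0,"jaw":4},{"offset":[0,0,0],"spin":0,"jaw":4},{"offset":[0,0,0],"spin":0,"jaw":4},{"offset":[0,0,0],"spin":0,"jaw":4}]' --force 50

```text
clock: 22.5
eef_pos: [562.1, 123.3, 99.4]
eef_rot: [-3.141, 0.0, 0.86]
wrist_force: [0.8, 0.2, -0.8]
finger_gap: 11.7
```

Call:
drive_tool --rows '[{"offset":[0,0,-4],"spin":0,"jaw":4},{"offset":[0,0,-8],"spin":0,"jaw":4},{"offset":[0,0,-12],"spin":0,"jaw":4},{"offset":[0,0,-12],"spin":0,"jaw":4},{"offset":[0,0,-12],"spin":0,"jaw":4},{"offset":[0,0,-12],"spin":0,"jaw":4},{"offset":[0,0,-12],"spin":0,"jaw":4},{"offset":[0,0,-8],"spin":0,"jaw":4},{"offset":[0,0,0],"spin":-4,"jaw":4},{"offset":[0,0,0],"spin":-5.5,"jaw":4},{"offset":[0,0,0],"spin":-5.5,"jaw":4},{"offset":[0,0,0],"spin":-5.5,"jaw":4},{"offset":[0,0,0],"spin":-5.5,"jaw":4},{"offset":[0,0,0],"spin":-3.5,"jaw":4},{"offset":[0,0,0],"spin":0,"jaw":4}]'

```text
clock: 24.0
eef_pos: [562.1, 123.3, 179.6]
eef_rot: [-3.141, 0.0, 1.376]
wrist_force: [0.1, -0.0, -1.6]
finger_gap: 11.3
```

Call:
drive_tool --rows '[{"offset":[10,-2.7,0],"spin":0,"jaw":4},{"offset":[18,-4.9,0],"spin":0,"jaw":4},{"offset":[22,-6,0],"spin":0,"jaw":4},{"offset":[22,-6,0],"spin":0,"jaw":4},{"offset":[22,-6,0],"spin":0,"jaw":4},{"offset":[22,-6,0],"spin":0,"jaw":4},{"offset":[22,-6,0],"spin":0,"jaw":4},{"offset":[22,-6,0],"spin":0,"jaw":4},{"offset":[22,-6,0],"spin":0,"jaw":4},{"offset":[22,-6,0],"spin":0,"jaw":4},{"offset":[22,-6,0],"spin":0,"jaw":4},{"offset":[20,-5.5,0],"spin":0,"jaw":4},{"offset":[12,-3,0],"spin":0,"jaw":4},{"offset":[5,-1.5,0],"spin":0,"jaw":4},{"offset":[0,0,0],"spin":0,"jaw":4}]'

```text
clock: 25.5
eef_pos: [542.9, 395.5, 179.3]
eef_rot: [-3.141, 0.0, 1.375]
wrist_force: [-0.1, 1.2, -1.6]
finger_gap: 11.5
```

```bash
python3 - <<'E'
from h import *
s=manip.read_state(); p=s['eef_pos']; print(p,s['eef_rot'],s['finger_gap'],s['wrist_force'],s['moment'],s['clock'])
y=s['eef_rot'][2]; X=np.array([np.cos(y),np.sin(y)]); Y=np.array([np.sin(y),-np.cos(y)])
c=cam('wrist'); W=cloud(c); J=c['color']
m=(W[...,2]>p[2]-120)&(W[...,2]<p[2]-70); P=W[m]
L=np.c_[(P[:,:2]-p[:2])@X,(P[:,:2]-p[:2])@Y,P[:,2]]; L=L[(abs(L[:,0])<75)&(L[:,1]>-15)&(L[:,1]<90)]
A=np.c_[L[:,:2],np.ones(len(L))]
for k in range(3):
    r=np.linalg.lstsq(A,L[:,2],rcond=None)[0]; e=abs(A@r-L[:,2]); A=A[e<4];L=L[e<4]
print(len(L),'slopes x,y',r,L[:,:2].min(0),L[:,:2].max(0))
cv2.imwrite('pics/w3.png',J)
t=W[(W[...,2]>18)&(W[...,2]<32)&(abs(W[...,0]-578)<130)&(abs(W[...,1]-387)<130)]
if len(t): print('tray pts',cv2.minAreaRect(t[:,:2].astype(np.float32)))
E
```

```text
[542.87604229 395.51798208 179.27887862] [-3.14143383e+00  2.30465072e-04  1.37500832e+00] 11.452264094973021 [-0.0603875   1.24761533 -1.57517732] [-0.04433773  0.01079663  0.03258823] 25.5
7672 slopes x,y [-9.46578978e-05 -4.54796292e-03  9.23370953e+01] [-36.57256858 -14.90600452] [56.04909454 78.17758468]
tray pts ((579.2606811523438, 393.4296875), (174.17849731445312, 220.69134521484375), 78.69600677490234)
```

Call:
drive_tool --rows '[{"offset":[0,0,6],"spin":0,"jaw":4},{"offset":[0,0,10],"spin":0,"jaw":4},{"offset":[0,0,12],"spin":0,"jaw":4},{"offset":[0,0,12],"spin":0,"jaw":4},{"offset":[0,0,10],"spin":0,"jaw":4},{"offset":[0,0,8],"spin":0,"jaw":4},{"offset":[0,0,6],"spin":0,"jaw":4},{"offset":[0,0,4],"spin":0,"jaw":4},{"offset":[0,0,3],"spin":0,"jaw":4},{"offset":[0,0,2],"spin":0,"jaw":4},{"offset":[0,0,0],"spin":0,"jaw":4},{"offset":[0,0,0],"spin":0,"jaw":4}]'

```text
clock: 26.75
eef_pos: [543.2, 395.3, 106.7]
eef_rot: [3.141, -0.0, 1.375]
wrist_force: [0.5, 0.5, -1.3]
finger_gap: 11.5
```

Call:
drive_tool --rows '[{"offset":[0,0,1],"spin":0,"jaw":4},{"offset":[0,0,1],"spin":0,"jaw":4},{"offset":[0,0,0.5],"spin":0,"jaw":4},{"offset":[0,0,0],"spin":0,"jaw":4}]'

```text
clock: 27.15
eef_pos: [543.1, 395.2, 103.9]
eef_rot: [-3.142, 0.0, 1.375]
wrist_force: [-0.1, 0.5, -0.9]
finger_gap: 11.4
```

Call:
drive_tool --rows '[{"offset":[0,0,0.5],"spin":0,"jaw":4},{"offset":[0,0,0],"spin":0,"jaw":4}]'

```text
clock: 27.35
eef_pos: [543.1, 395.2, 103.5]
eef_rot: [3.142, -0.0, 1.375]
wrist_force: [-0.4, 0.6, -1.7]
finger_gap: 11.4
```

Call:
drive_tool --rows '[{"offset":[0,0,0.5],"spin":0,"jaw":4},{"offset":[0,0,0],"spin":0,"jaw":4}]'

```text
clock: 27.55
eef_pos: [543.1, 395.3, 103.3]
eef_rot: [3.141, -0.0, 1.375]
wrist_force: [-0.9, -1.4, 2.7]
finger_gap: 11.4
```

Contact felt; release and rise.

Call:
drive_tool --rows '[{"offset":[0,0,0],"spin":0,"jaw":14},{"offset":[0,0,0],"spin":0,"jaw":20},{"offset":[0,0,0],"spin":0,"jaw":28},{"offset":[0,0,0],"spin":0,"jaw":32},{"offset":[0,0,0],"spin":0,"jaw":32},{"offset":[0,0,-8],"spin":0,"jaw":32},{"offset":[0,0,-15],"spin":0,"jaw":32},{"offset":[0,0,-25],"spin":0,"jaw":32},{"offset":[0,0,-40],"spin":0,"jaw":32},{"offset":[0,0,-40],"spin":0,"jaw":32},{"offset":[-40,0,-30],"spin":0,"jaw":32},{"offset":[-40,0,-10],"spin":0,"jaw":32},{"offset":[-40,0,0],"spin":0,"jaw":32},{"offset":[-40,0,0],"spin":0,"jaw":32},{"offset":[-40,0,0],"spin":0,"jaw":32},{"offset":[-20,0,0],"spin":0,"jaw":32},{"offset":[0,0,0],"spin":0,"jaw":32}]'

```text
clock: 29.25
eef_pos: [500.1, 177.6, 272.7]
eef_rot: [3.14, -0.001, 1.373]
wrist_force: [-0.5, -0.4, 0.5]
finger_gap: 31.9
```

```bash
python3 - <<'E'
from h import *
s=manip.read_state(); print(s['eef_pos'],s['finger_gap'],s['wrist_force'],s['clock'])
for n in ['top','wrist']:
    c=cam(n); W=cloud(c); J=c['color']
    m=(J.max(2)<85)&(abs(W[...,0]-578)<75)&(abs(W[...,1]-388)<70)&(W[...,2]<40)
    q=W[m]; print(n,len(q),cv2.minAreaRect(q[:,:2].astype(np.float32)) if len(q)>20 else '', np.percentile(q[:,2],[10,50,90]).round(1) if len(q) else '')
    if len(q)>50:
        A=np.c_[q[:,:2],np.ones(len(q))]; print('slopes',np.linalg.lstsq(A,q[:,2],rcond=None)[0])
    for t in ['jar','bottle','tipbox','hook_grip','frame_center']: print(t,[(np.round(r['uv']),round(r['p'],2)) for r in finder.find_in(n,t)[:2]])
    if n=='top': a=cv2.resize(J[90:290,210:510],None,fx=2.6,fy=2.6); cv2.imwrite('pics/end.png',a)
E
```

```text
[500.12107867 177.5643263  272.68122895] 31.889344774252685 [-0.53218515 -0.42418131  0.51752928] 29.25
top 225 ((578.5452270507812, 387.65228271484375), (106.24664306640625, 79.31780242919922), 78.89501953125) [10.3 16.5 21.1]
slopes [-1.27550573e-02  3.98306362e-04  2.32625933e+01]
jar []
bottle [(array([336., 118.]), 0.75)]
tipbox [(array([376., 116.]), 0.65), (array([448., 179.]), 0.51)]
hook_grip [(array([294., 241.]), 0.64)]
frame_center [(array([266., 176.]), 0.66)]
wrist 1515 ((572.1160278320312, 351.74267578125), (38.42021942138672, 83.00956726074219), 78.84268188476562) [ 5.4 15.8 17. ]
slopes [ 2.32111565e-02  1.42750098e-01 -4.82600445e+01]
jar []
bottle [(array([591., 165.]), 0.87)]
tipbox [(array([560., 247.]), 0.72)]
hook_grip [(array([178., 104.]), 0.75)]
frame_center [(array([355.,  26.]), 0.72)]
```

```bash
python3 - <<'E'
from h import *
c=cam('top'); P=cloud(c).reshape(-1,3)
for y in (180,240,300,340):
    q=P[(abs(P[:,1]-y)<5)&(abs(P[:,0]-388)<12)&(P[:,2]>50)&(P[:,2]<90)]; print(y,len(q),q[:,2].mean().round(1),q[:,0].mean().round(1))
print(manip.sign_off())
E
```

```text
180 0 nan nan
240 10 62.6 386.6
300 17 66.5 386.3
340 15 68.2 385.2
the job is handed in; nothing more can be done
None<stdin>:4: RuntimeWarning: Mean of empty slice.
  ret = ret.dtype.type(ret / rcount)
```

I handed the job in at about 29 s of the 61 s limit. I lifted the hook from the white/grey rest and reached under the window with it. The foot caught the inside of the frame's near corner, and I drew the frame fully clear of the guard. The hook went back on its rest, and then I pinched the frame by one long bar and set it down in the wash tray.

**What the last checks showed**
- **Frame:** it is centred in the tray at about (578, 388) mm and aligned with it. The measured top is about 16 mm up, which means it lies flat on the floor. Contact at set-down was about 3 N.
- **Hook:** it lies on its rest where it started, to within about 1 mm. The final check had no reading at the rod's foot end; the readings there right after I put it back matched the start.
- **Bottle and blue box:** the finder puts both within about 2 pixels of where they started in the top view.

**What I could not confirm**
- **Jar:** the finder did not report it in either camera at the end, nor in its first search. The last picture it showed in, after the frame was drawn out, had it at the back under the guard. The hook and frame stayed more than 60 mm from it.
- **Final picture:** I could not view it because the 12-picture limit was reached, so the closing checks are depth and finder numbers only.

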